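# Two-key start of a board tester

### The arm

A 6-joint arm with a two-finger parallel gripper is mounted at the origin on the work surface. World frame = base frame: x ahead of the robot, y to its left, z up, the work surface at z = 0. Lengths are in m, angles in rad, forces in N, time in s.
With the tool pointing down it reaches from about 0.325 to 0.775 m from the base axis. Payload 5.5 kg.
Tool frame: the origin (TCP) lies at the centre of the arm's flange, where the gripper is bolted on; the fingertips stand 173 mm ahead of it and the grasp point (between the pads) lies 155 mm ahead of it; y points along the fingers, x is the direction in which the jaws open and shut, and the axes are right-handed (so a half turn about y gives the same grasp; the last joint's range is limited). The gripper opens to 85 mm and grips with 20 to 120 N. Pads are 22 mm wide; open, the fingers measure 114 mm over their backs; the gripper's body (76 mm by 85 mm) begins 54 mm behind the grasp point. The pads swing forward as they close: fully open they stand 13 mm farther back than shut.
Start: joints at [1.061, 0.091, 1.231, -0, 1.82, -0.057], TCP at [0.262, 0.54, 0.405] pointing down, gripper open.
Joint ranges: [-2.87, 2.87], [-0.86, 2.18], [0.17, 2.46], [-1.51, 4.65], [0.06, 2.69], [-2.65, 2.65]. Speed limits (rad/s): [2.57, 2.57, 3.01, 3.14, 3.14, 3.14].

### API

Orientations are given as a rotation vector (axis times angle).
In Python, from cell import ctrl gives the robot as it stands.
- The arm moves only by the tool carry_out, never from a script. Its argument "steps" is one flat list of numbers, 7 for each row, row after row: the shift along the tool's x, y, z in m, then the turn, a rotation vector about the tool's x, y, z in rad, then the finger opening in m, from 0 to 0.0854. In form: [x, y, z, rx, ry, rz, jaw, x, y, z, rx, ry, rz, jaw, ...]. A call has 1 to 5 rows; each row is the pose to reach, as a shift and turn from the pose commanded when the call began, along the tool's axes at that moment; what a row does not reach only later rows make up. A row lasts 1/10 s, in which the tool goes at most 50 mm and 8.59 degrees, less where a joint would pass 70% of its speed; a pose out of reach is approached as far as the arm can. A call with a gripper value outside its range is refused whole. The fingers move at their own pace and stop on an object; the grip force is fixed at half the most. Time passes only in rows, so rows that repeat a pose let the fingers close. It gives the time, the measured TCP pose, the force and the opening at its end, in the units of the state.
- ctrl.state(): the state, without advancing time (a new reading comes with each control period).
- ctrl.snapshot(name): name is "scene" or "side" or "wrist"; returns the picture (400x640x3 uint8, red, green, blue); there is no depth.
- ctrl.calibration(name): a dict with "fx", "fy", "cx", "cy" (pixels), "extrinsics" (4x4, takes a point from camera to world coordinates). Camera axes: x right, y down, z forward; pixel columns grow to the right and rows downward; lengths in m; the calibration is good to about 2 mm. A picture is of the moment at which its call begins: read the wrist's pose just before it. calibration takes no time and is no camera call; for the wrist camera it gives the pose at the moment of the call.
- ctrl.finish_job(): hands the job in, once; it reports no verdict.
Trained networks look in the newest picture that a camera, given by its name, has taken for a name from the list of things; names that differ only in an ending like _2 or _b are one class to them, and where a whole thing is asked for, a point or a joint stands for the part that bears it (a point fixed in the world has none). Each returns a list of dicts, best first, with "confidence" (0 to 1); they miss things now and then, are a little off and sometimes report something else, mostly with a low value. They report only what shows in the picture. A call takes as long as a camera call. They do not tell look-alikes from the thing itself.
- ctrl.look_for(camera, target): "at" ([column, row] as shares, 0 to 1, of the picture: columns of its width, rows of its height, amid what is visible of it).
- ctrl.regions_of(camera, target): "region" (400x640 bool, what is visible of it) and "at" ([column, row] as shares, 0 to 1, of the picture: columns of its width, rows of its height, amid what is visible of it).
The state is a dict: "clock": time; "joints": joint angles; "joint_velocities": joint speeds; "effort": joint torques, N m; "eef_pos": TCP position; "ee_rot": TCP orientation; "ft_force": force on the tool from outside, world axes, zero at the start; "torque": the same for the moment, N m; "gripper_width": opening from 0.0 (shut) to 1.0 (fully open).
Only numpy, scipy, OpenCV 4.12 (cv2) and the standard library are available. Lean on these libraries where they do the work, as an engineer would, in place of code of your own. Each camera call takes 0.05 s, during which the arm holds its last target.

### The job

Start the board test: push the tester's open drawer fully home with the fingers, then press the two round keys of the start pod fully down together, one fingertip on each, keep both down for three seconds, and let go of them. Do not press the square key between them (it aborts the test), do not press the keys while the drawer is open, do not shift or lift the pod, and leave the other things on the bench where they stand.

Things in the scene. Friction and masses are not known exactly. Their poses are not given: they have to be found in the camera images.
- fixture: board tester, a low grey box fixed to the bench, 150 (its x) x 140 (its y) x 60 mm high, with a partly clear top and a drawer in the face that looks to its -x (roughly towards the robot). Origin: centre of its underside, on the bench. Its x axis points from the drawer side to the back: the drawer is pushed home along +x
- drawer_face (a point): centre of the outer, flat front face of the tester's drawer, 30 mm above the bench. The front plate is 140 mm wide, 12 mm thick and spans 8 to 52 mm above the bench, with no handle. Fully home, this point is 87 mm from the fixture's origin along the fixture's -x. Axes as the fixture's
- drawer (a joint): how far the drawer stands out, m: 0 fully home against its stop, 0.02 to 0.06 at the start. It slides with about 2 N of friction and stays where it is left
- pod: start pod, a loose grey box of 0.9 kg, 90 (its x) x 130 (its y) x 32 mm high, standing on the bench. Origin: centre of its underside. Three black keys stand on its top in a row along its y axis: round, square, round
- key_left_top (a point): centre of the top of the round key at +30 mm along the pod's y axis: 28 mm in diameter, top 44 mm above the bench when up. The two round keys are 60 mm apart, centre to centre
- key_right_top (a point): centre of the top of the other round key, at -30 mm along the pod's y axis, otherwise the same
- key_left (a joint): how far that round key is pressed, m: 0 up, 0.007 fully down. Sprung: it starts to move at about 1 N, is fully down at about 3 N (6 N for the two together) and comes up by itself
- key_right (a joint): the same for the other round key
- key_square_top (a point): centre of the top of the square abort key, midway between the round ones: 16 x 16 mm, top 41 mm above the bench. Not to be pressed
- key_square (a joint): how far the square key is pressed, m: 0 up, 0.005 fully down; sprung
- meter: bystander: black panel meter with a white dial, 60 x 80 x 44 mm high. Origin: centre of its underside
- capacitor: bystander: round aluminium and black capacitor standing upright, 30 mm in diameter, 42 mm high. Origin: centre of its underside
- rotary_pot: bystander: small rotary component with an upright shaft, base 30 x 30 mm, 46 mm high in all. Origin: centre of its underside
- screw_jar: bystander: small closed jar, 42 mm in diameter, 55 mm high. Origin: centre of its underside
Not all that is in view belongs to the job. What is shaped like the pod but purple is not meant.

How it is judged:
By the outcome, as a careful person would: the job done as asked, in the order asked, and still so for the second after the job is handed in, with the robot touching nothing.
It also fails if it takes over 53 s, if anything falls off the work surface, if the arm or the gripper's body presses on something with over 40 N, if the wrist force passes 120 N, or if a joint passes its speed limit or range.

## Working session

There is one attempt and no reset: what is moved stays moved. The work goes in short steps, Python scripts to look and compute and a tool call to move; the robot and the scene stay as the last step left them, time stands still between calls to the robot, and variables do not carry over. Pictures are saved under pics/ and viewed, and the job is handed in when it is done.

Besides the shell and the picture viewer there is one more tool, called after "Call:" by a JSON object that holds its "name" and its "arguments", one argument or row to a line. carry_out: Moves the arm, as the interface text tells. Its arguments: {"type":"object","properties":{"steps":{"type":"array","items":{"type":"number"}}},"required":["steps"]}

```bash
ls; mkdir -p pics; python3 - <<'E'
from cell import ctrl
import cv2
for n in ("scene","side","wrist"):
    im=ctrl.snapshot(n); cv2.imwrite(f"pics/{n}0.png",im[:,:,::-1])
    c=ctrl.calibration(n); print(n,c)
    for t in ("fixture","pod","drawer_face","key_left_top","key_right_top","key_square_top","meter","capacitor","rotary_pot","screw_jar"):
        r=ctrl.look_for(n,t); print(t,[(round(d['confidence'],2),[round(d['at'][0]*640),round(d['at'][1]*400)]) for d in r][:3])
s=ctrl.state(); print(s)
E
```

```text
pics
scene {'fx': 371.2492177156113, 'fy': 371.2492177156113, 'cx': 310.3935548166681, 'cy': 195.2686620122129, 'extrinsics': array([[-0.27505126,  0.75238504, -0.59855121,  1.02922977],
       [ 0.96142784,  0.21642581, -0.16975389,  0.13335259],
       [ 0.00182164, -0.62215482, -0.78289211,  0.558697  ],
       [ 0.        ,  0.        ,  0.        ,  1.        ]])}
fixture [(0.69, [212, 146])]
pod [(0.74, [220, 285]), (0.68, [388, 228]), (0.6, [317, 161])]
drawer_face [(0.82, [239, 117])]
key_left_top [(0.76, [201, 281]), (0.7, [404, 225])]
key_right_top [(0.71, [371, 214]), (0.49, [241, 271])]
key_square_top [(0.65, [419, 198]), (0.64, [221, 279]), (0.5, [387, 222])]
meter [(0.67, [324, 133])]
capacitor []
rotary_pot [(0.58, [420, 197])]
screw_jar []
side {'fx': 450.05838730282005, 'fy': 450.05838730282005, 'cx': 315.7896195112168, 'cy': 204.82554545800002, 'extrinsics': array([[-0.9935771 , -0.03827096,  0.10648888,  0.52825219],
       [-0.11108957,  0.50897466, -0.85358298,  0.71129561],
       [-0.0215327 , -0.85993031, -0.50995707,  0.49634765],
       [ 0.        ,  0.    
[... 1119 characters left out ...]
tary_pot []
screw_jar []
{'clock': 1.65, 'joints': array([ 1.06128581e+00,  9.11054314e-02,  1.23068407e+00, -3.74948871e-06,
        1.81981816e+00, -5.66993933e-02]), 'joint_velocities': array([ 3.75798453e-04, -2.18922891e-04, -1.97502353e-04, -1.02192891e-03,
        1.08728036e-03,  7.56251792e-05]), 'effort': array([-2.26187120e-03, -4.58455431e+01, -4.18083322e+01, -3.44550463e-04,
        9.02523880e-04, -2.02289812e-06]), 'eef_pos': array([0.2625063 , 0.53954491, 0.40468097]), 'ee_rot': array([-1.39004137, -0.8695207 ,  0.86953939]), 'ft_force': array([-0.37731897,  0.18542177,  0.17130354]), 'torque': array([0.04084729, 0.00388248, 0.05361542]), 'gripper_width': 1.0009949333954218}
```

View images.

View pics/scene0.png

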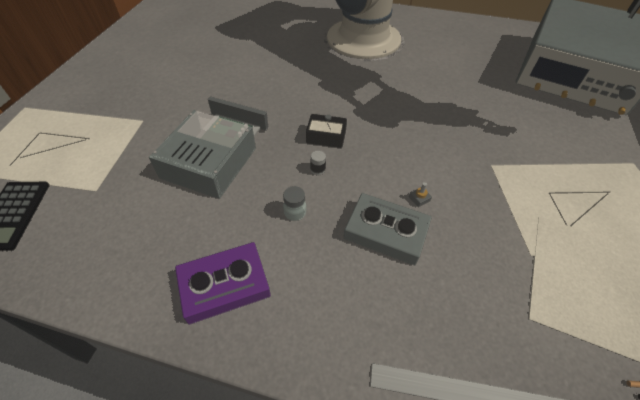

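View pics/side0.png

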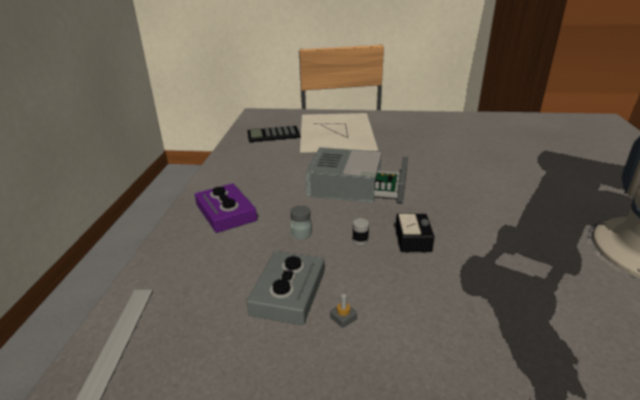

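```bash
cat > h.py <<'E'
from cell import ctrl
import numpy as np, cv2
from scipy.spatial.transform import Rotation as R
def ray(n,px,z,c=None):
    c=c or ctrl.calibration(n); E=c['extrinsics']
    d=E[:3,:3]@np.array([(px[0]-c['cx'])/c['fx'],(px[1]-c['cy'])/c['fy'],1.]); o=E[:3,3]
    return o+d*(z-o[2])/d[2]
def proj(n,P,c=None):
    c=c or ctrl.calibration(n); E=c['extrinsics']
    p=(np.atleast_2d(P)-E[:3,3])@E[:3,:3]
    return np.c_[c['fx']*p[:,0]/p[:,2]+c['cx'],c['fy']*p[:,1]/p[:,2]+c['cy']]
E
python3 - <<'E'
from h import *
s=ctrl.state(); print(R.from_rotvec(s['ee_rot']).as_matrix().round(3))
for n,l in (("scene",[("keyL",(201,281),.044),("keyR",(241,271),.044),("keyL2",(404,225),.044),("keyR2",(371,214),.044),("fix",(212,146),.06),("face",(239,117),.03)]),
 ("side",[("keyL",(279,285),.044),("keyR",(295,265),.044),("keyR2",(224,207),.044),("fix",(348,176),.06),("face",(394,182),.03)])):
    for a,p,z in l: print(n,a,ray(n,p,z).round(3))
E
```

```text
[[ 0.437 -0.    -0.899]
 [ 0.899 -0.     0.437]
 [-0.    -1.    -0.   ]]
scene keyL [ 0.838 -0.09   0.044]
scene keyR [ 0.807 -0.039  0.044]
scene keyL2 [0.653 0.189 0.044]
scene keyR2 [0.646 0.132 0.044]
scene fix [ 0.584 -0.189  0.06 ]
scene face [ 0.458 -0.191  0.03 ]
side keyL [0.652 0.196 0.044]
side keyR [0.635 0.146 0.044]
side keyR2 [ 0.802 -0.024  0.044]
side fix [ 0.564 -0.144  0.06 ]
side face [ 0.465 -0.18   0.03 ]
```

```bash
python3 - <<'E'
import cv2
a=cv2.imread('pics/scene0.png'); b=cv2.imread('pics/side0.png')
def crop(im,x,y,w,h,k,n): cv2.imwrite(n,cv2.resize(im[y:y+h,x:x+w],None,fx=k,fy=k,interpolation=cv2.INTER_CUBIC))
crop(a,140,85,140,110,5,'pics/fs.png'); crop(b,290,135,130,75,6,'pics/fd.png')
crop(a,335,180,110,90,6,'pics/ps.png'); crop(b,240,240,100,90,6,'pics/pd.png')
E
```

```text
(no output)
```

View pics/fs.png

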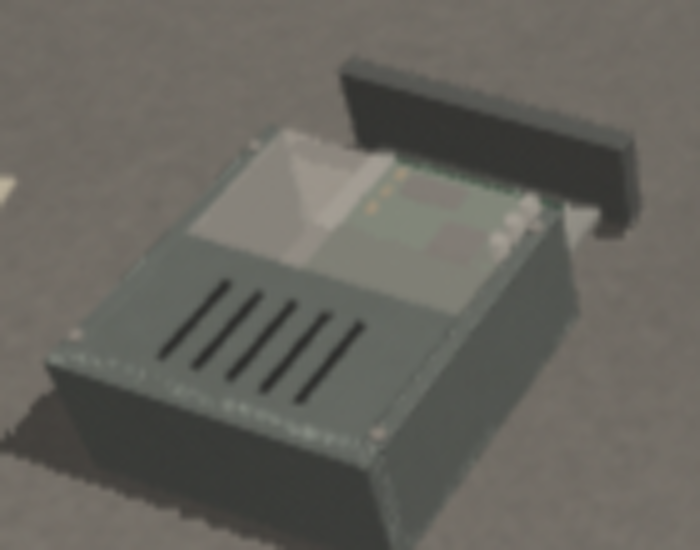

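View pics/fd.png

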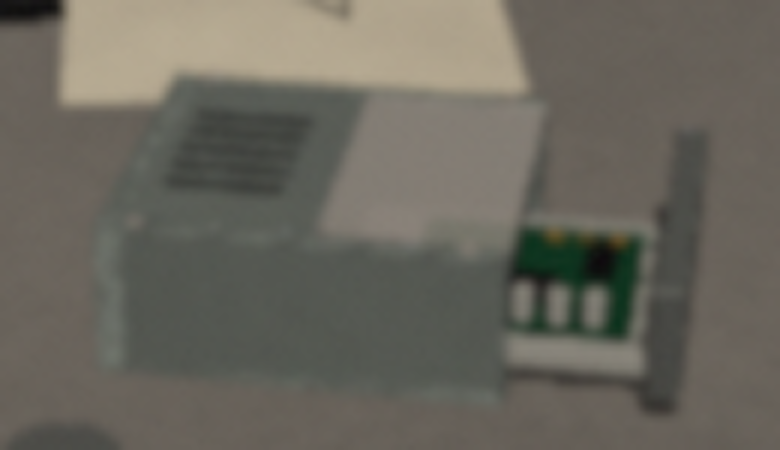

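View pics/ps.png

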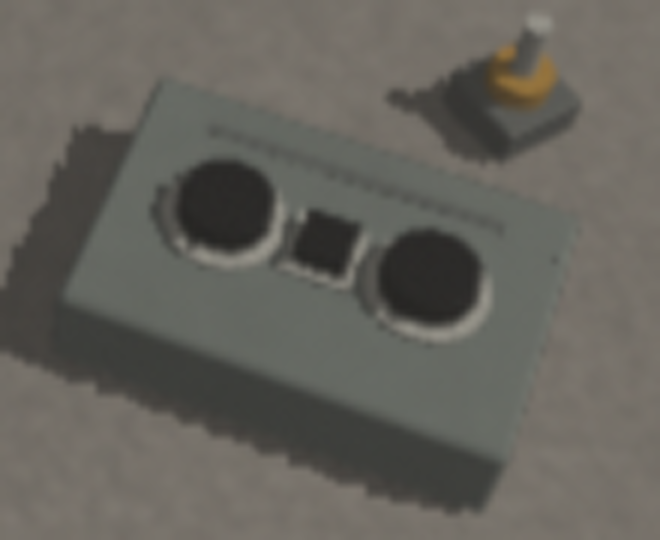

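View pics/pd.png

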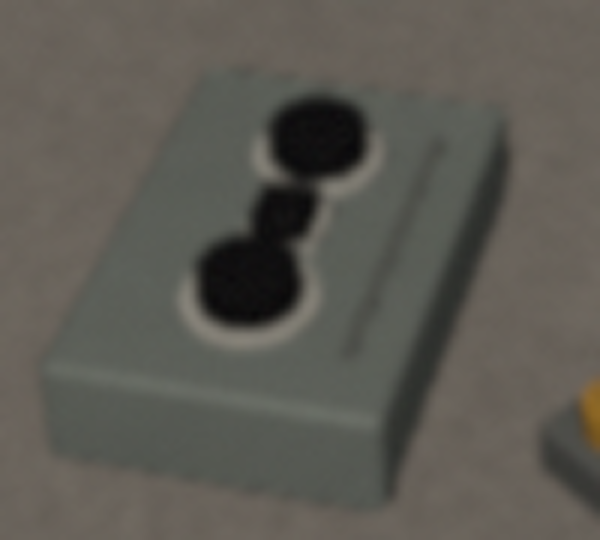

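```bash
cat > fit.py <<'E'
from h import *
from scipy.optimize import least_squares
def fit(obs,x0):
    C={n:ctrl.calibration(n) for n in ("scene","side")}
    def f(v):
        c,s=np.cos(v[2]),np.sin(v[2]); r=[]
        for n,px,p in obs:
            P=[v[0]+c*p[0]-s*p[1],v[1]+s*p[0]+c*p[1],p[2]]
            r+=list((proj(n,P,C[n])[0]-px))
        return np.array(r)
    s=least_squares(f,x0,loss='soft_l1'); return s.x,f(s.x).reshape(-1,2)
E
python3 - <<'E'
from fit import *
S=lambda x,y:np.array([335+x/6,180+y/6]); D=lambda x,y:np.array([240+x/6,240+y/6])
k=[("scene",S(225,203),(0,-.03,.044)),("scene",S(430,275),(0,.03,.044)),("side",D(319,135),(0,-.03,.044)),("side",D(248,279),(0,.03,.044))]
h=.032
cor=[("scene",S(165,78),(-.045,-.065,h)),("scene",S(577,215),(-.045,.065,h)),("scene",S(500,462),(.045,.065,h)),("scene",S(65,300),(.045,-.065,h)),
("side",D(507,110),(-.045,-.065,h)),("side",D(210,70),(.045,-.065,h)),("side",D(45,365),(.045,.065,h)),("side",D(385,415),(-.045,.065,h))]
for o in (k,k+cor,[q for q in k+cor if q[0]=="scene"],[q for q in k+cor if q[0]=="side"]):
    x,r=fit(o,[.645,.165,0]); print(x.round(4),np.abs(r).max().round(1)); print(r.round(1).tolist())
F=lambda x,y:np.array([140+x/5,85+y/5]); G=lambda x,y:np.array([290+x/6,135+y/6]); h=.06
f=[("scene",F(55,362),(.075,-.07,h)),("scene",F(372,462),(.075,.07,h)),("scene",F(568,200),(-.075,.07,h)),("scene",F(272,125),(-.075,-.07,h)),
("side",G(180,75),(.075,-.07,h)),("side",G(548,98),(-.075,-.07,h)),("side",G(503,250),(-.075,.07,h)),("side",G(110,218),(.075,.07,h)),("side",G(500,395),(-.075,.07,0))]
for o in (f,f[:4],f[4:]):
    x,r=fit(o,[.55,-.16,0]); print('fix',x.round(4)); print(r.round(1).tolist())
for n,p in (("scene",F(345,58)),("scene",F(635,132)),("side",G(707,132)),("side",G(678,292))): print(n,ray(n,p,.052).round(4))
E
```

```text
[ 0.6456  0.165  -0.1445] 1.9
[[0.8, -1.7], [1.0, -1.7], [-1.0, -1.6], [-0.9, -1.9]]
[ 0.645   0.1645 -0.1422] 2.1
[[0.6, -2.1], [0.8, -2.1], [-0.7, -1.8], [-0.4, -2.1], [-0.9, -1.9], [1.2, -1.0], [1.6, -0.4], [-1.8, -1.3], [-0.1, -0.7], [-1.0, -1.2], [-2.1, 0.4], [-0.8, 1.9]]
[ 0.6481  0.164  -0.1433] 2.5
[[0.0, -0.7], [0.3, -0.7], [-1.4, -0.7], [0.8, 0.4], [1.1, 1.2], [-2.5, 0.1]]
[ 0.6435  0.166  -0.1399] 2.7
[[0.1, -1.2], [0.4, -1.4], [0.7, -0.2], [-0.5, -0.6], [-1.3, 1.2], [0.2, 2.7]]
fix [ 0.5743 -0.2122 -0.1046]
[[-1.5, -1.1], [0.0, 0.0], [-0.3, 0.5], [-0.4, -1.2], [-0.9, 0.1], [0.1, 0.5], [1.4, 2.1], [-2.7, 1.9], [0.6, 2.6]]
fix [ 0.5749 -0.2107 -0.0974]
[[-0.9, -0.5], [1.0, 0.3], [0.2, 0.6], [-0.3, -0.8]]
fix [ 0.5744 -0.2209 -0.1151]
[[-0.2, -1.5], [0.2, -0.9], [0.9, 0.3], [-2.5, -0.1], [0.2, 0.7]]
scene [ 0.4362 -0.2683  0.052 ]
scene [ 0.4486 -0.1277  0.052 ]
side [ 0.4309 -0.2661  0.052 ]
side [ 0.4492 -0.132   0.052 ]
```

```bash
cat >> h.py <<'E'
def rel(pos,yaw):
    s=ctrl.state(); R0=R.from_rotvec(s['ee_rot'])
    c,sn=np.cos(yaw),np.sin(yaw)
    Rt=R.from_matrix(np.array([[c,0,-sn],[sn,0,c],[0,-1,0]]))
    d=R0.inv().apply(np.array(pos)-s['eef_pos']); w=(R0.inv()*Rt).as_rotvec()
    print('t',round(s['clock'],2),'pos',s['eef_pos'].round(4),'F',s['ft_force'].round(1),'grip',round(s['gripper_width'],3)); print('rel',d.round(4),w.round(4))
E
python3 - <<'E'
from h import *
rel([.39,-.193,.35],np.pi/2-.10)
E
```

```text
t 1.65 pos [0.2625 0.5395 0.4047] F [-0.4  0.2  0.2] grip 1.001
rel [-0.6029  0.0547 -0.4351] [ 0.     -0.3528 -0.    ]
```

Call:
{"name": "carry_out", "arguments": {
  "steps": [-0.603,0.055,-0.435,0,-0.353,0,0.046,-0.603,0.055,-0.435,0,-0.353,0,0.046,-0.603,0.055,-0.435,0,-0.353,0,0.046,-0.603,0.055,-0.435,0,-0.353,0,0.046,-0.603,0.055,-0.435,0,-0.353,0,0.046]
}}

```text
clock: 2.15
eef_pos: [0.305, 0.2921, 0.3861]
ee_rot: [-1.255, -1.137, 1.135]
ft_force: [1.0, -0.1, 0.1]
gripper_width: 0.54
```

```bash
python3 - <<'E'
from h import *
rel([.39,-.193,.35],np.pi/2-.10)
E
```

```text
t 2.15 pos [0.305  0.2921 0.3861] F [ 1.  -0.1  0.1] grip 0.54
rel [-0.4743  0.0361 -0.1325] [0.0006 0.001  0.0003]
```

Call:
{"name": "carry_out", "arguments": {
  "steps": [-0.474,0.036,-0.132,0,0,0,0.046,-0.474,0.036,-0.132,0,0,0,0.046,-0.474,0.036,-0.132,0,0,0,0.046,-0.474,0.036,-0.132,0,0,0,0.046,-0.474,0.036,-0.132,0,0,0,0.046]
}}

```text
clock: 2.65
eef_pos: [0.3474, 0.0464, 0.3682]
ee_rot: [-1.256, -1.137, 1.135]
ft_force: [1.1, -0.4, -0.1]
gripper_width: 0.539
```

```bash
python3 - <<'E'
from h import *
rel([.39,-.193,.35],np.pi/2-.10)
E
```

```text
t 2.65 pos [0.3474 0.0464 0.3682] F [ 1.1 -0.4 -0.1] grip 0.539
rel [-0.234   0.0183 -0.0661] [0.0018 0.0008 0.0002]
```

Call:
{"name": "carry_out", "arguments": {
  "steps": [-0.234,0.018,-0.066,0,0,0,0.046,-0.234,0.018,-0.066,0,0,0,0.046,-0.234,0.018,-0.066,0,0,0,0.046,-0.234,0.018,-0.066,0,0,0,0.046,-0.234,0.018,-0.066,0,0,0,0.046]
}}

```text
clock: 3.15
eef_pos: [0.3898, -0.1937, 0.35]
ee_rot: [-1.256, -1.135, 1.134]
ft_force: [0.5, 0.5, 0.5]
gripper_width: 0.538
```

```bash
python3 - <<'E'
from h import *
rel([.390,-.193,.195],np.pi/2-.10)
for n in ("wrist","scene"): cv2.imwrite(f'pics/{n}1.png',ctrl.snapshot(n)[:,:,::-1])
# expected drawer face corners in wrist
c,s=np.cos(-.1),np.sin(-.1)
P=[[.5745+c*a-s*b,-.212+s*a+c*b,.052] for a,b in((-.132,-.07),(-.132,.07),(-.075,-.07),(-.075,.07))]
print(proj('wrist',P).round(0))
E
```

```text
t 3.15 pos [ 0.3898 -0.1937  0.35  ] F [0.5 0.5 0.5] grip 0.538
rel [0.0008 0.155  0.    ] [ 0.0009 -0.0012 -0.0004]
[[253. 245.]
 [391. 244.]
 [257. 293.]
 [387. 292.]]
```

View pics/wrist1.png

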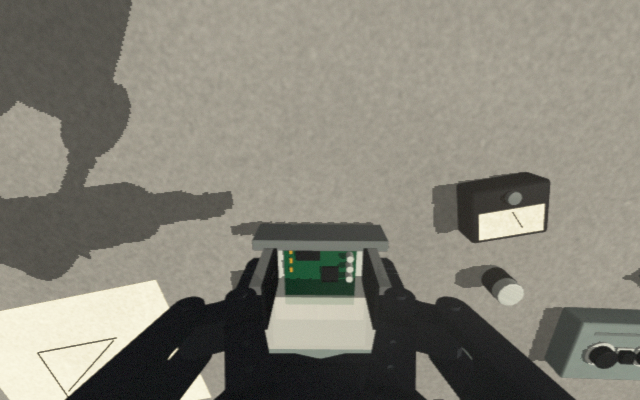

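Call:
{"name": "carry_out", "arguments": {
  "steps": [0,0.05,0,0,0,0,0.046,0,0.1,0,0,0,0,0.046,0,0.14,0,0,0,0,0.046,0,0.155,0,0,0,0,0.046,0,0.155,0,0,0,0,0.046]
}}

```text
clock: 3.75
eef_pos: [0.3896, -0.1904, 0.1932]
ee_rot: [-1.25, -1.134, 1.136]
ft_force: [-0.1, -1.4, 0.7]
gripper_width: 0.542
```

```bash
python3 - <<'E'
from h import *
rel([.488-.011*1,-.203+.001,.195],np.pi/2-.10)
for n in ("side",): cv2.imwrite(f'pics/{n}2.png',cv2.resize(ctrl.snapshot(n)[100:260,250:480,::-1],None,fx=3,fy=3))
E
```

```text
t 3.75 pos [ 0.3896 -0.1904  0.1932] F [-0.1 -1.4  0.7] grip 0.542
rel [-0.0028 -0.0021 -0.0881] [-0.0038  0.0007  0.0019]
```

View pics/side2.png

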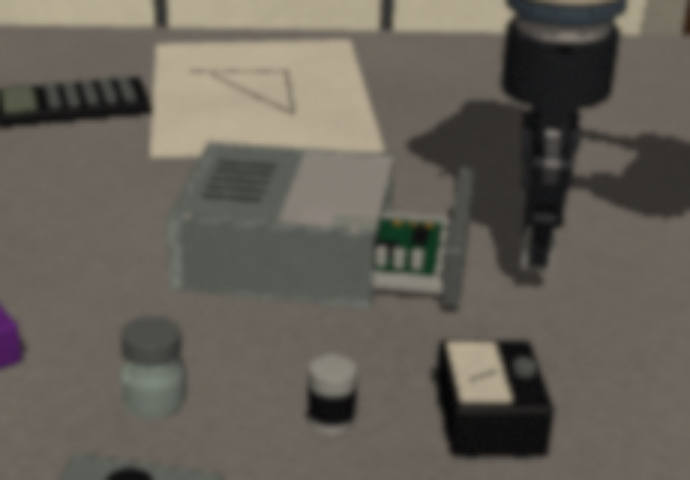

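Call:
{"name": "carry_out", "arguments": {
  "steps": [0,0,-0.012,0,0,0,0.046,0,0,-0.024,0,0,0,0.046,0,0,-0.034,0,0,0,0.046,0,0,-0.044,0,0,0,0.046,0,0,-0.054,0,0,0,0.046]
}}

```text
clock: 4.3
eef_pos: [0.4448, -0.1968, 0.1964]
ee_rot: [-1.256, -1.135, 1.136]
ft_force: [-1.4, -0.6, 2.2]
gripper_width: 0.538
```

Call:
{"name": "carry_out", "arguments": {
  "steps": [0,0,-0.007,0,0,0,0.046,0,0,-0.014,0,0,0,0.046,0,0,-0.02,0,0,0,0.046,0,0,-0.025,0,0,0,0.046,0,0,-0.028,0,0,0,0.046]
}}

```text
clock: 4.8
eef_pos: [0.4721, -0.1994, 0.1948]
ee_rot: [-1.255, -1.135, 1.135]
ft_force: [-1.8, -0.9, 1.3]
gripper_width: 0.541
```

Pushing with about 2 N; now slowly to the stop.

Call:
{"name": "carry_out", "arguments": {
  "steps": [0,0,-0.002,0,0,0,0.046,0,0,-0.004,0,0,0,0.046,0,0,-0.005,0,0,0,0.046,0,0,-0.006,0,0,0,0.046,0,0,-0.006,0,0,0,0.046]
}}

```text
clock: 5.3
eef_pos: [0.4778, -0.1999, 0.1949]
ee_rot: [-1.255, -1.135, 1.135]
ft_force: [-1.3, -0.9, 0.2]
gripper_width: 0.538
```

```bash
python3 - <<'E'
from h import *
rel([.488-.011*1,-.203+.001,.195],np.pi/2-.10)
for n in ("side",): cv2.imwrite(f'pics/{n}3.png',cv2.resize(ctrl.snapshot(n)[100:260,250:480,::-1],None,fx=3,fy=3))
E
```

```text
t 5.3 pos [ 0.4778 -0.1999  0.1949] F [-1.3 -0.9  0.2] grip 0.538
rel [-0.0022 -0.0001  0.0006] [0.     0.0002 0.0002]
```

View pics/side3.png

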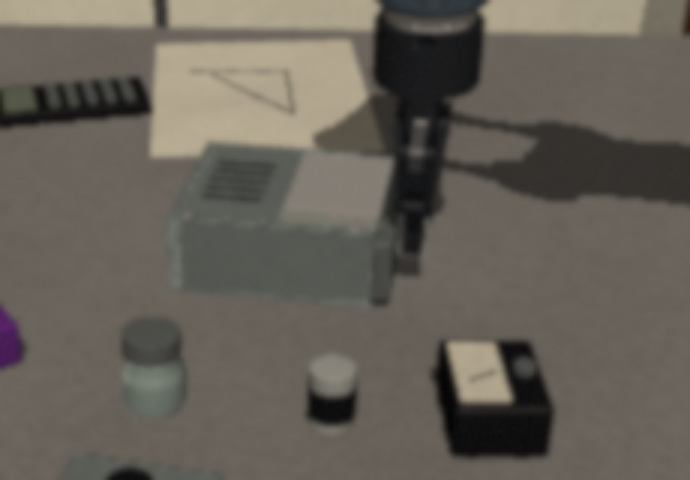

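Call:
{"name": "carry_out", "arguments": {
  "steps": [0,0,-0.002,0,0,0,0.046,0,0,-0.004,0,0,0,0.046,0,0,-0.004,0,0,0,0.046]
}}

```text
clock: 5.65
eef_pos: [0.4801, -0.2002, 0.1949]
ee_rot: [-1.249, -1.13, 1.138]
ft_force: [-15.1, 1.3, 9.3]
gripper_width: 0.537
```

Call:
{"name": "carry_out", "arguments": {
  "steps": [0,0,0.02,0,0,0,0.046,0,0,0.05,0,0,0,0.046,0,-0.04,0.06,0,0,0,0.046,0,-0.09,0.06,0,0,0,0.046,0,-0.13,0.06,0,0,0,0.046]
}}

```text
clock: 6.15
eef_pos: [0.4217, -0.194, 0.3277]
ee_rot: [-1.257, -1.137, 1.134]
ft_force: [0.7, 0.2, -0.1]
gripper_width: 0.542
```

```bash
python3 - <<'E'
from h import *
rel([.6455,.165,.30],np.pi/2-.143)
a=ctrl.snapshot('side');cv2.imwrite('pics/side4.png',cv2.resize(a[130:220,290:420,::-1],None,fx=6,fy=6,interpolation=cv2.INTER_CUBIC))
a=ctrl.snapshot('wrist');cv2.imwrite('pics/wrist4.png',a[:,:,::-1])
c,s=np.cos(-.1),np.sin(-.1)
P=lambda a,b,z:[.5745+c*a-s*b,-.212+s*a+c*b,z]
L=[P(-.087,.07,.052),P(-.087,.07,.008),P(-.075,.07,.052),P(-.087,-.07,.052)]
print(proj('wrist',L).round(1)); print(proj('side',L).round(1), ((proj('side',L)-[290,130])*6).round())
E
```

```text
t 6.15 pos [ 0.4217 -0.194   0.3277] F [ 0.7  0.2 -0.1] grip 0.542
rel [ 0.3795  0.0281 -0.1869] [ 0.0027  0.0434 -0.0001]
[[390.7 259.6]
 [381.8 239. ]
 [389.7 270.2]
 [246.9 259.2]]
[[380.9 182.6]
 [379.8 200.7]
 [375.1 182.1]
 [386.1 155.2]] [[545. 315.]
 [539. 424.]
 [511. 313.]
 [577. 151.]]
```

View pics/side4.png

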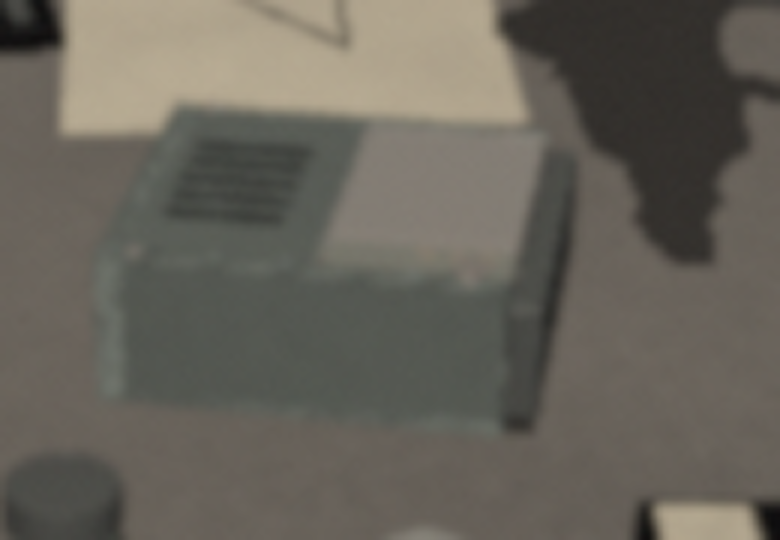

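View pics/wrist4.png

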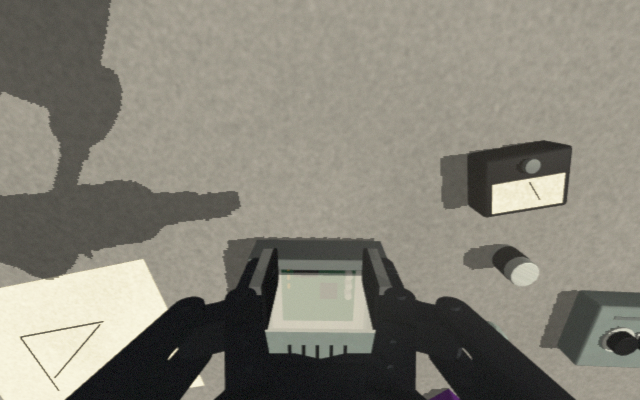

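Call:
{"name": "carry_out", "arguments": {
  "steps": [0.38,0.028,-0.187,0,0.043,0,0.046,0.38,0.028,-0.187,0,0.043,0,0.046,0.38,0.028,-0.187,0,0.043,0,0.046,0.38,0.028,-0.187,0,0.043,0,0.046,0.38,0.028,-0.187,0,0.043,0,0.046]
}}

```text
clock: 6.75
eef_pos: [0.5548, 0.0197, 0.3079]
ee_rot: [-1.273, -1.104, 1.103]
ft_force: [1.0, -0.8, 1.1]
gripper_width: 0.538
```

```bash
python3 - <<'E'
from h import *
rel([.6455,.165,.30],np.pi/2-.143)
E
```

```text
t 6.75 pos [0.5548 0.0197 0.3079] F [ 1.  -0.8  1.1] grip 0.538
rel [ 0.1567  0.008  -0.0692] [0.0006 0.0006 0.0007]
```

Call:
{"name": "carry_out", "arguments": {
  "steps": [0.157,0.008,-0.069,0,0,0,0.046,0.157,0.008,-0.069,0,0,0,0.046,0.157,0.008,-0.069,0,0,0,0.046,0.157,0.008,-0.069,0,0,0,0.046,0.157,0.008,-0.069,0,0,0,0.046]
}}

```text
clock: 7.25
eef_pos: [0.6453, 0.1664, 0.2982]
ee_rot: [-1.269, -1.105, 1.107]
ft_force: [-0.7, -0.3, -0.9]
gripper_width: 0.536
```

```bash
cat > look.py <<'E'
from h import *
import sys
k=sys.argv[1]
rel([.6455,.165,.30],np.pi/2-.143)
for n in ("wrist","side","scene"):
    a=ctrl.snapshot(n); cv2.imwrite(f'pics/{n}{k}.png',a[:,:,::-1])
    if n=="wrist":
        c=ctrl.calibration(n)
        yw=-.143; ux=np.array([np.cos(yw),np.sin(yw),0]); uy=np.array([-np.sin(yw),np.cos(yw),0]);o=np.array([.6455,.165,.044])
        print('pred keys L,S,R',proj(n,[o+.03*uy,o-[0,0,.003],o-.03*uy],c).round(1).tolist())
E
python3 look.py 5
```

```text
t 7.25 pos [0.6453 0.1664 0.2982] F [-0.7 -0.3 -0.9] grip 0.536
rel [-0.0013 -0.0018 -0.0004] [-0.002   0.0043  0.0008]
pred keys L,S,R [[357.0, 210.5], [320.3, 209.1], [283.7, 210.3]]
```

View pics/wrist5.png

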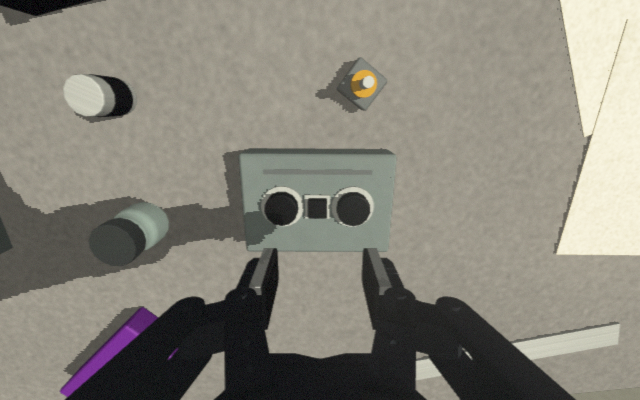

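View pics/side5.png

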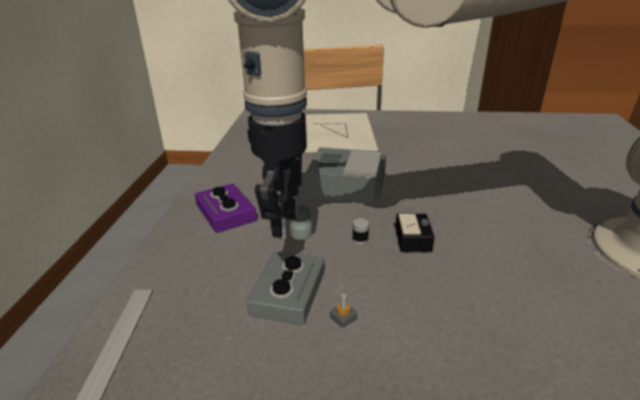

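View pics/scene5.png

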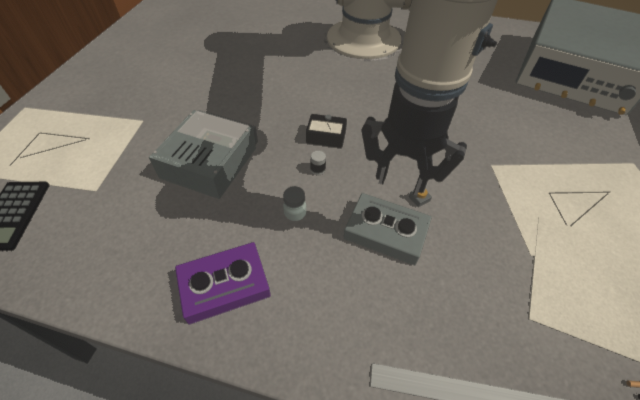

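```bash
python3 - <<'E'
from h import *
a=cv2.imread('pics/wrist5.png')
cv2.imwrite('pics/w5c.png',cv2.resize(a[140:320,220:420],None,fx=4,fy=3.2,interpolation=cv2.INTER_CUBIC)[:600])
g=cv2.cvtColor(a,cv2.COLOR_BGR2GRAY)
m=(g<55).astype(np.uint8); n,l,st,ce=cv2.connectedComponentsWithStats(m[150:250,240:400])
r=[]
for i in range(1,n):
    if st[i,4]>150: print(st[i],ce[i]+[240,150]); 
for p in((281,206.5),(354,206.5)): print(ray('wrist',p,.044).round(4))
for t in ("key_left_top","key_right_top"): print(t,[(round(d['confidence'],2),d['at'][0]*640,d['at'][1]*400) for d in ctrl.look_for('wrist',t)][:2])
print(ctrl.state()['eef_pos'],ctrl.calibration('wrist')['extrinsics'].round(3))
E
```

```text
[ 25  43  32  32 831] [280.64741276 208.3188929 ]
[ 97  43  32  32 784] [352.19770408 208.64795918]
[ 68  49  18  19 329] [316.78115502 207.95744681]
[0.6379 0.1314 0.044 ]
[0.6464 0.1906 0.044 ]
key_left_top [(0.64, 356.928, 208.2)]
key_right_top [(0.65, 280.128, 209.92000000000002), (0.48, 355.072, 210.32000000000002)]
[0.64432236 0.16193502 0.30068282] [[ 0.144  0.937  0.319  0.562]
 [ 0.99  -0.136 -0.046  0.174]
 [-0.     0.323 -0.946  0.269]
 [ 0.     0.     0.     1.   ]]
```

View pics/w5c.png

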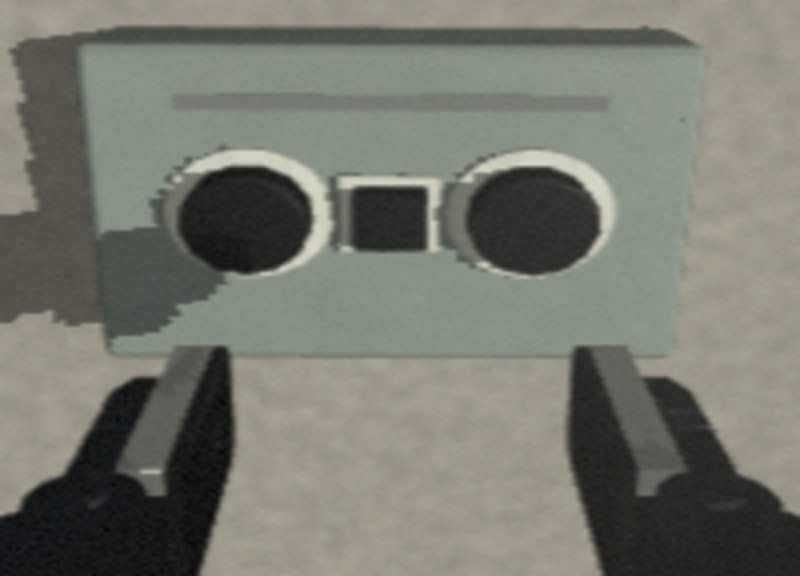

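```bash
python3 - <<'E'
from h import *
ps=[]
for i in range(6):
    s=ctrl.state(); 
print(s['eef_pos'],s['joints'])
T=np.eye(4);T[:3,:3]=R.from_rotvec(s['ee_rot']).as_matrix();T[:3,3]=s['eef_pos']
c=ctrl.calibration('wrist'); X=np.linalg.inv(T)@c['extrinsics']; print(X.round(4))
# tool-frame camera; tips
c2=dict(c);c2['extrinsics']=X
for L in (.165,.168,.173):
  print(L,proj('wrist',[[-.0265+.0035-.0,L,.011],[.023,L,.011],[.023,L,-.011],[.023,L,0]],c2).round(1).tolist())
# key in tool frame: plane at tool y = tcpz-.044
for tz in (.298,.300,.302):
  for p in((317.5,209.2),):
    d=X[:3,:3]@np.array([(p[0]-c['cx'])/c['fx'],(p[1]-c['cy'])/c['fy'],1.]);o=X[:3,3]
    print(tz,(o+d*((tz-.044)-o[1])/d[1]).round(4))
E
```

```text
[0.64432236 0.16193502 0.30068282] [ 1.95056671e-01  2.68075419e-01  1.21661248e+00 -1.18422949e-04
  1.65670571e+00 -1.23178852e+00]
[[ 1.000e+00 -2.000e-04 -1.000e-04  1.000e-04]
 [ 1.000e-04 -3.226e-01  9.465e-01  3.130e-02]
 [-2.000e-04 -9.465e-01 -3.226e-01  8.270e-02]
 [ 0.000e+00  0.000e+00  0.000e+00  1.000e+00]]
0.165 [[275.0, 249.7], [364.5, 249.7], [362.5, 286.2], [363.5, 268.4]]
0.168 [[275.8, 247.0], [363.7, 247.0], [361.7, 282.9], [362.7, 265.4]]
0.173 [[277.1, 242.6], [362.3, 242.6], [360.5, 277.7], [361.4, 260.6]]
0.298 [-1.80e-03  2.54e-01  2.00e-04]
0.3 [-0.0019  0.256  -0.0005]
0.302 [-0.0019  0.258  -0.0013]
```

Call:
{"name": "carry_out", "arguments": {
  "steps": [-0.002,0.03,0,0,0,0,0.053,-0.002,0.055,0,0,0,0,0.053,-0.002,0.07,0,0,0,0,0.053,-0.002,0.075,0,0,0,0,0.053,-0.002,0.075,0,0,0,0,0.053]
}}

```text
clock: 8.0
eef_pos: [0.6441, 0.1605, 0.2253]
ee_rot: [-1.273, -1.102, 1.103]
ft_force: [0.6, -0.7, -0.2]
gripper_width: 0.618
```

```bash
python3 look.py 6; python3 - <<'E'
import cv2
a=cv2.imread('pics/wrist6.png');b=cv2.imread('pics/side6.png');c=cv2.imread('pics/scene6.png')
cv2.imwrite('pics/m6.png',cv2.hconcat([cv2.resize(b[200:320,220:340],(400,400)),cv2.resize(c[160:260,330:430],(400,400))]))
E
```

```text
t 8.0 pos [0.6441 0.1605 0.2253] F [ 0.6 -0.7 -0.2] grip 0.618
rel [ 0.0046 -0.0747 -0.0006] [-0.0007 -0.0005 -0.0002]
pred keys L,S,R [[378.6, 252.5], [327.0, 250.1], [275.7, 252.6]]
```

View pics/wrist6.png

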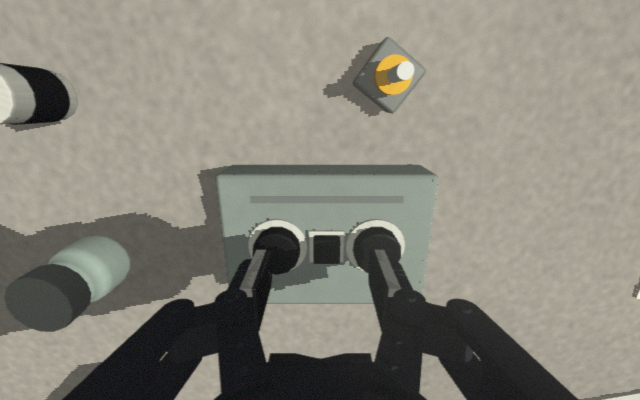

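View pics/m6.png

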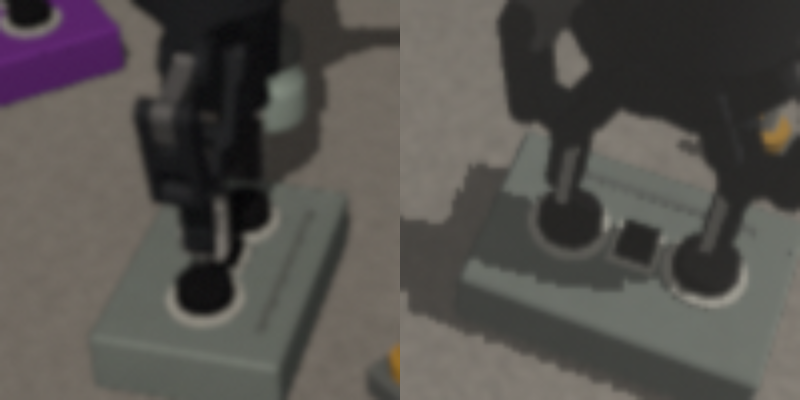

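Call:
{"name": "carry_out", "arguments": {
  "steps": [0.004,0,0,0,0,0,0.053,0.004,0,0,0,0,0,0.053,0.004,0,0,0,0,0,0.053,0.004,0,0,0,0,0,0.053]
}}

```text
clock: 8.55
eef_pos: [0.6449, 0.1651, 0.2256]
ee_rot: [-1.273, -1.104, 1.103]
ft_force: [0.4, 0.7, 0.3]
gripper_width: 0.62
```

```bash
python3 look.py 7; python3 - <<'E'
import cv2
a=cv2.imread('pics/wrist7.png');b=cv2.imread('pics/side7.png');c=cv2.imread('pics/scene7.png')
cv2.imwrite('pics/w7c.png',cv2.resize(a[190:320,220:420],None,fx=4,fy=4,interpolation=cv2.INTER_CUBIC))
cv2.imwrite('pics/m7.png',cv2.hconcat([cv2.resize(b[200:320,220:340],(400,400)),cv2.resize(c[160:260,330:430],(400,400))]))
E
```

```text
t 8.55 pos [0.6449 0.1651 0.2256] F [0.4 0.7 0.3] grip 0.62
rel [ 0.     -0.0744 -0.0007] [ 0.0002  0.0004 -0.    ]
pred keys L,S,R [[371.6, 254.0], [319.9, 251.5], [268.2, 254.0]]
```

View pics/w7c.png

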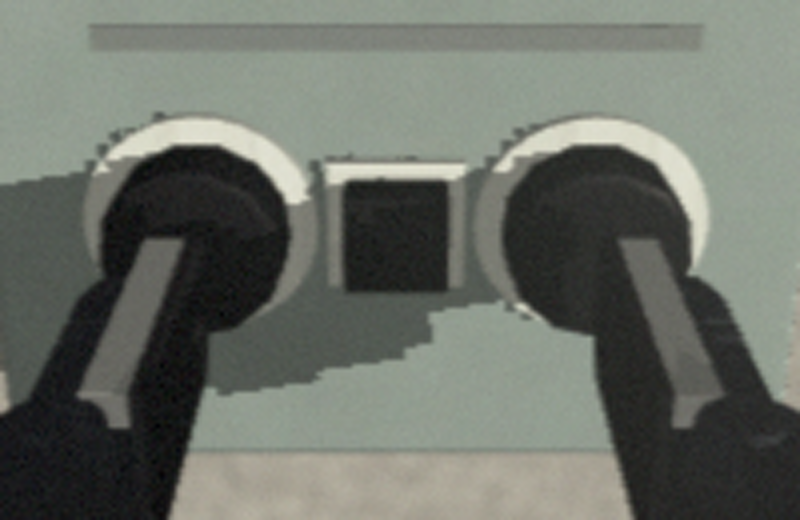

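View pics/m7.png

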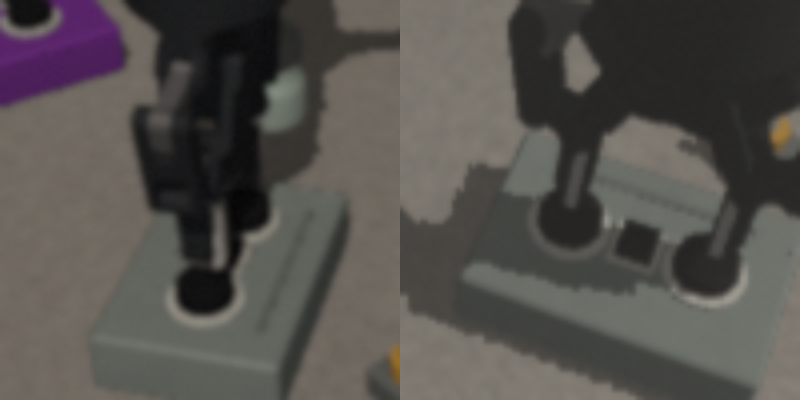

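Call:
{"name": "carry_out", "arguments": {
  "steps": [0,0.005,0,0,0,0,0.053,0,0.01,0,0,0,0,0.053,0,0.012,0,0,0,0,0.053,0,0.012,0,0,0,0,0.053]
}}

```text
clock: 9.1
eef_pos: [0.6447, 0.1649, 0.2131]
ee_rot: [-1.273, -1.103, 1.104]
ft_force: [-1.5, -0.4, 3.0]
gripper_width: 0.624
```

Call:
{"name": "carry_out", "arguments": {
  "steps": [0,0.002,0,0,0,0,0.053,0,0.004,0,0,0,0,0.053,0,0.004,0,0,0,0,0.053]
}}

```text
clock: 9.4
eef_pos: [0.6448, 0.1649, 0.2096]
ee_rot: [-1.273, -1.103, 1.103]
ft_force: [-2.4, -0.6, 4.1]
gripper_width: 0.618
```

Call:
{"name": "carry_out", "arguments": {
  "steps": [0,0.0015,0,0,0,0,0.053,0,0.003,0,0,0,0,0.053,0,0.003,0,0,0,0,0.053]
}}

```text
clock: 9.7
eef_pos: [0.6449, 0.1649, 0.207]
ee_rot: [-1.274, -1.104, 1.103]
ft_force: [-3.4, -0.3, 5.0]
gripper_width: 0.622
```

```bash
python3 - <<'E'
from h import *
s=ctrl.state(); print(s['ft_force'],s['torque'],s['effort'].round(2))
b=ctrl.snapshot('side')[:,:,::-1]; c=ctrl.snapshot('wrist')[:,:,::-1]
s=ctrl.state(); print(s['ft_force'],s['torque'],s['eef_pos'])
cv2.imwrite('pics/side8.png',b);cv2.imwrite('pics/wrist8.png',c)
b7=cv2.imread('pics/side7.png')
cv2.imwrite('pics/m8.png',cv2.hconcat([cv2.resize(x[240:330,240:340],(400,360),interpolation=cv2.INTER_CUBIC) for x in (b7,b)]))
cv2.imwrite('pics/w8c.png',cv2.resize(c[190:320,200:440],None,fx=3.3,fy=3.3,interpolation=cv2.INTER_CUBIC))
E
```

```text
[-3.36392992 -0.34866017  5.0171558 ] [-0.11109351  0.46473282 -0.00301576] [ 5.000e-02 -5.082e+01 -3.886e+01  7.000e-02 -1.000e+00 -0.000e+00]
[-2.92060824 -0.85379797  5.32055758] [-0.11784516  0.45045605  0.0299714 ] [0.64484433 0.16492916 0.20701847]
```

View pics/m8.png

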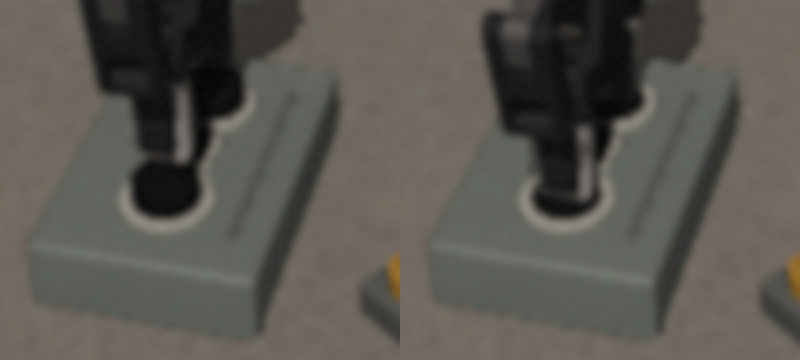

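View pics/w8c.png

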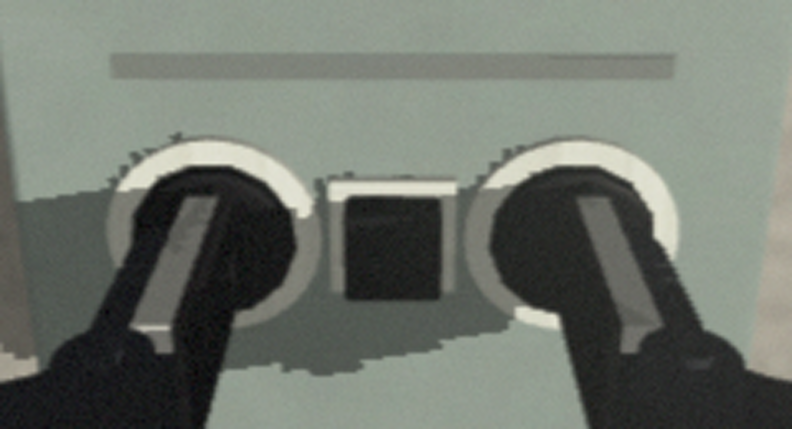

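Call:
{"name": "carry_out", "arguments": {
  "steps": [0,0.0008,0.0003,0,0,0,0.053,0,0.0016,0.0005,0,0,0,0.053]
}}

```text
clock: 10.0
eef_pos: [0.6446, 0.165, 0.2068]
ee_rot: [-1.275, -1.105, 1.102]
ft_force: [-4.4, -1.0, 12.3]
gripper_width: 0.618
```

Call:
{"name": "carry_out", "arguments": {
  "steps": [0,0.0005,0.0003,0,0,0,0.053,0,0.0005,0.0003,0,0,0,0.053,0,0.0005,0.0003,0,0,0,0.053,0,0.0005,0.0003,0,0,0,0.053,0,0.0005,0.0003,0,0,0,0.053]
}}

```text
clock: 10.5
eef_pos: [0.6444, 0.165, 0.2068]
ee_rot: [-1.275, -1.105, 1.102]
ft_force: [-3.9, -1.2, 10.9]
gripper_width: 0.622
```

```bash
python3 - <<'E'
from h import *
s=ctrl.state(); print(s['ft_force'],s['torque'],s['eef_pos'],s['clock'])
b=ctrl.snapshot('side')[:,:,::-1]; c=ctrl.snapshot('wrist')[:,:,::-1]
cv2.imwrite('pics/m9.png',cv2.hconcat([cv2.resize(b[240:330,240:340],(400,360),interpolation=cv2.INTER_CUBIC),cv2.resize(c[190:330,240:400],(400,360),interpolation=cv2.INTER_CUBIC)]))
E
```

```text
[-3.87919841 -1.24838229 10.92370516] [-0.30440617  0.61328481 -0.02915739] [0.64443391 0.16495965 0.20680099] 10.5
```

View pics/m9.png

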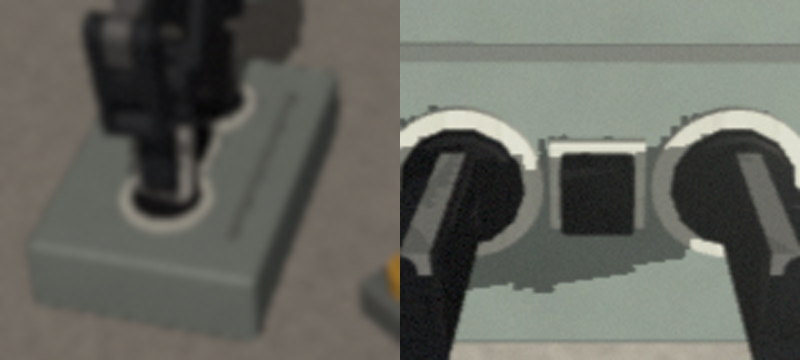

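Call:
{"name": "carry_out", "arguments": {
  "steps": [0,0.001,0.0003,0,0,0,0.053,0,0.001,0.0003,0,0,0,0.053,0,0.001,0.0003,0,0,0,0.053,0,0.001,0.0003,0,0,0,0.053,0,0.001,0.0003,0,0,0,0.053]
}}

```text
clock: 11.1
eef_pos: [0.6443, 0.165, 0.2068]
ee_rot: [-1.276, -1.106, 1.101]
ft_force: [-4.4, -1.4, 13.3]
gripper_width: 0.62
```

```bash
python3 - <<'E'
from h import *
s=ctrl.state(); F,T=s['ft_force'],s['torque'];print(F,T,s['eef_pos'],s['clock'],'cop y',(T[0]-.165*F[1])/F[2])
E
```

```text
[-4.42835315 -1.39597121 13.25080687] [-0.3739686   0.81761667  0.04246939] [0.6442654  0.16497358 0.20675095] 11.1 cop y -0.010839592557614686
```

Call:
{"name": "carry_out", "arguments": {
  "steps": [0.0006,0.0002,0.0003,0,0,0.004,0.053,0.0012,0.0004,0.0006,0,0,0.008,0.053,0.0016,0.0004,0.0006,0,0,0.01,0.053,0.0016,0.0004,0.0006,0,0,0.01,0.053]
}}

```text
clock: 11.5
eef_pos: [0.6442, 0.1666, 0.2068]
ee_rot: [-1.284, -1.102, 1.107]
ft_force: [-2.7, -2.0, 15.0]
gripper_width: 0.62
```

```bash
cat > st.py <<'E'
from h import *
s=ctrl.state(); F,T=s['ft_force'],s['torque'];print(F,T,s['eef_pos'],s['clock'],'cop y',(T[0]-.165*F[1])/F[2], R.from_rotvec(s['ee_rot']).as_matrix()[2].round(4))
E
python3 st.py
```

```text
[-2.65006748 -1.9943771  14.95896313] [-0.17314294  0.50536062  0.05402448] [0.64422979 0.16664657 0.20681733] 11.5 cop y 0.010423802664912963 [-0.0087 -0.9999 -0.0054]
```

Call:
{"name": "carry_out", "arguments": {
  "steps": [0,0.0003,0,0,0,-0.002,0.053,0,0.0003,0,0,0,-0.002,0.053,0,0.0003,0,0,0,-0.002,0.053,0,0.0003,0,0,0,-0.002,0.053,0,0.0003,0,0,0,-0.002,0.053]
}}

```text
clock: 12.0
eef_pos: [0.6442, 0.1664, 0.2067]
ee_rot: [-1.283, -1.103, 1.106]
ft_force: [-3.8, -3.5, 15.8]
gripper_width: 0.624
```

```bash
python3 st.py
```

```text
[-3.82155476 -3.52189989 15.81609663] [-0.31290092  0.61977218  0.07587352] [0.64422364 0.1664009  0.20674234] 12.0 cop y 0.016958201783719165 [-0.007  -1.     -0.0054]
```

Call:
{"name": "carry_out", "arguments": {
  "steps": [-0.0005,0.0003,0.0002,0,0,-0.001,0.053,-0.001,0.0003,0.0004,0,0,-0.002,0.053,-0.001,0.0003,0.0004,0,0,-0.002,0.053,-0.001,0.0003,0.0004,0,0,-0.002,0.053,-0.001,0.0003,0.0004,0,0,-0.002,0.053]
}}

```text
clock: 12.5
eef_pos: [0.6439, 0.1658, 0.2067]
ee_rot: [-1.281, -1.106, 1.103]
ft_force: [-2.1, -1.1, 14.7]
gripper_width: 0.621
```

```bash
python3 st.py
```

```text
[-2.09166214 -1.10635363 14.65570979] [-0.06041042  0.39461537  0.0661886 ] [0.6439021  0.16584385 0.20669461] 12.5 cop y 0.008333811929959424 [-0.0039 -1.     -0.0066]
```

Both keys carry ≥5 N (CoP +8 mm of 30). Hold still.

Call:
{"name": "carry_out", "arguments": {
  "steps": [0,0.0003,0,0,0,0,0.053,0,0.0003,0,0,0,0,0.053,0,0.0003,0,0,0,0,0.053,0,0.0003,0,0,0,0,0.053,0,0.0003,0,0,0,0,0.053]
}}

```text
clock: 13.0
eef_pos: [0.6439, 0.1658, 0.2067]
ee_rot: [-1.281, -1.106, 1.103]
ft_force: [-2.3, -2.1, 16.4]
gripper_width: 0.618
```

```bash
python3 st.py
```

```text
[-2.26088    -2.09274562 16.36539962] [-0.04778846  0.51965482  0.06499099] [0.64392166 0.16583954 0.20669461] 13.0 cop y 0.018179486878789963 [-0.0039 -1.     -0.0067]
```

Call:
{"name": "carry_out", "arguments": {
  "steps": [0,0,0,0,0,0,0.053,0,0,0,0,0,0,0.053,0,0,0,0,0,0,0.053,0,0,0,0,0,0,0.053,0,0,0,0,0,0,0.053]
}}

```text
clock: 13.5
eef_pos: [0.6439, 0.1658, 0.2067]
ee_rot: [-1.281, -1.106, 1.103]
ft_force: [-2.3, -0.9, 16.4]
gripper_width: 0.618
```

Call:
{"name": "carry_out", "arguments": {
  "steps": [0,0,0,0,0,0,0.053,0,0,0,0,0,0,0.053,0,0,0,0,0,0,0.053,0,0,0,0,0,0,0.053,0,0,0,0,0,0,0.053]
}}

```text
clock: 14.0
eef_pos: [0.6439, 0.1658, 0.2067]
ee_rot: [-1.281, -1.106, 1.103]
ft_force: [-3.4, -1.8, 17.0]
gripper_width: 0.62
```

Call:
{"name": "carry_out", "arguments": {
  "steps": [0,0,0,0,0,0,0.053,0,0,0,0,0,0,0.053,0,0,0,0,0,0,0.053,0,0,0,0,0,0,0.053,0,0,0,0,0,0,0.053]
}}

```text
clock: 14.5
eef_pos: [0.6439, 0.1659, 0.2067]
ee_rot: [-1.281, -1.106, 1.103]
ft_force: [-2.9, -2.1, 16.2]
gripper_width: 0.618
```

Call:
{"name": "carry_out", "arguments": {
  "steps": [0,0,0,0,0,0,0.053,0,0,0,0,0,0,0.053,0,0,0,0,0,0,0.053,0,0,0,0,0,0,0.053,0,0,0,0,0,0,0.053]
}}

```text
clock: 15.0
eef_pos: [0.6439, 0.1659, 0.2067]
ee_rot: [-1.281, -1.106, 1.103]
ft_force: [-3.5, -1.8, 16.3]
gripper_width: 0.621
```

Call:
{"name": "carry_out", "arguments": {
  "steps": [0,0,0,0,0,0,0.053,0,0,0,0,0,0,0.053,0,0,0,0,0,0,0.053,0,0,0,0,0,0,0.053,0,0,0,0,0,0,0.053]
}}

```text
clock: 15.5
eef_pos: [0.6439, 0.1658, 0.2067]
ee_rot: [-1.281, -1.106, 1.103]
ft_force: [-3.1, -0.7, 16.5]
gripper_width: 0.624
```

Call:
{"name": "carry_out", "arguments": {
  "steps": [0,0,0,0,0,0,0.053,0,0,0,0,0,0,0.053,0,0,0,0,0,0,0.053,0,0,0,0,0,0,0.053,0,0,0,0,0,0,0.053]
}}

```text
clock: 16.0
eef_pos: [0.6439, 0.1659, 0.2067]
ee_rot: [-1.281, -1.106, 1.103]
ft_force: [-2.3, -1.1, 16.4]
gripper_width: 0.626
```

```bash
python3 st.py; python3 - <<'E'
from h import *
b=ctrl.snapshot('side')[:,:,::-1]; c=ctrl.snapshot('scene')[:,:,::-1]
cv2.imwrite('pics/m10.png',cv2.hconcat([cv2.resize(b[240:330,240:340],(400,360),interpolation=cv2.INTER_CUBIC),cv2.resize(c[180:270,335:435],(400,360),interpolation=cv2.INTER_CUBIC)]))
E
```

```text
[-2.34953856 -1.08772363 16.38279496] [-0.05489019  0.5681466   0.06113762] [0.64390573 0.16586544 0.20670106] 16.0 cop y 0.007604576017588286 [-0.0039 -1.     -0.0067]
```

View pics/m10.png

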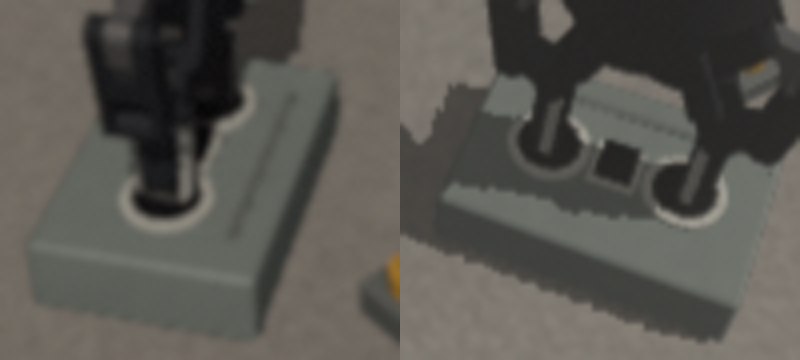

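Call:
{"name": "carry_out", "arguments": {
  "steps": [0,-0.003,0,0,0,0,0.053,0,-0.007,0,0,0,0,0.053,0,-0.014,0,0,0,0,0.053,0,-0.03,0,0,0,0,0.053,0,-0.06,0,0,0,0,0.053]
}}

```text
clock: 16.6
eef_pos: [0.642, 0.1661, 0.2592]
ee_rot: [-1.273, -1.094, 1.113]
ft_force: [0.1, -0.3, -0.4]
gripper_width: 0.623
```

Call:
{"name": "carry_out", "arguments": {
  "steps": [0,-0.04,0.03,0,0,0,0.053,0,-0.08,0.08,0,0,0,0.053,0,-0.1,0.12,0,0,0,0.053,0,-0.1,0.13,0,0,0,0.053,0,-0.1,0.13,0,0,0,0.053]
}}

```text
clock: 17.1
eef_pos: [0.5125, 0.1859, 0.365]
ee_rot: [-1.278, -1.104, 1.106]
ft_force: [0.3, 0.0, -0.4]
gripper_width: 0.622
```

```bash
python3 look.py 11; python3 - <<'E'
import cv2
a=cv2.imread('pics/side0.png');b=cv2.imread('pics/side11.png');c=cv2.imread('pics/scene11.png');s=cv2.imread('pics/scene0.png')
cv2.imwrite('pics/m11.png',cv2.vconcat([cv2.hconcat([x[140:340,190:440] for x in (a,b)]),cv2.hconcat([x[80:280,140:440][:, :250] for x in (s,c)])]))
for n,x,y,r in (('side',a,b,(270,325,240,300)),('scene',s,c,(215,260,340,430))):
    T=x[r[0]:r[1],r[2]:r[3]]; m=cv2.matchTemplate(y,T,cv2.TM_CCOEFF_NORMED); print(n,cv2.minMaxLoc(m)[1::2],(r[2],r[0]))
E
```

```text
t 17.1 pos [0.5125 0.1859 0.365 ] F [ 0.3  0.  -0.4] grip 0.622
rel [-0.0017  0.0654 -0.1344] [ 0.003   0.0019 -0.0042]
pred keys L,S,R [[345.3, 296.2], [319.8, 294.5], [294.3, 296.0]]
side (0.9992672801017761, (240, 270)) (240, 270)
scene (0.9996711611747742, (340, 215)) (340, 215)
```

View pics/m11.png

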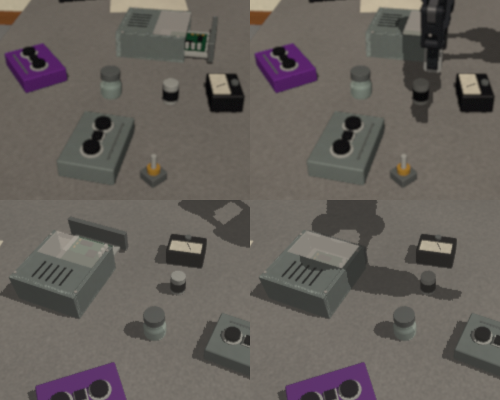

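```bash
python3 -c "
from cell import ctrl
print(ctrl.finish_job())"
```

```text
the job is handed in; nothing more can be done
None
```

I pushed the drawer home, held both round keys of the grey pod down together for over 3 s, released them and handed the job in at about 17 s of the 53 s. The hand-in gives no verdict, so what follows rests on my own readings.

- **Drawer:** I pushed with the fingertips until the force rose from about 2 N to 15 N at the stop. Pictures afterwards show the front plate flat against the body.
- **Keys:** The fingers went down 7 mm from first contact, then stopped hard. I held them there from about 10 s to 16 s on the clock, at 11 to 17 N in total.
- **Release:** I lifted straight up, and afterwards the force read about zero.
- **Other things:** The pod shows no shift in the side or scene picture. The other things look unmoved in both pictures. The purple look-alike and the square key were never touched.

Some checks were weaker or disagreed:
- **Force on each key:** The split between the keys is a noisy estimate from force and torque. It put 4 N or more on the lighter key in most readings, with two lower ones (about 3.4 N and 3.2 N), against about 3 N needed. Before I rolled the tool slightly (0.01 rad, partly taken back after) to even it out, the left key carried only about 4 N. After that both keys took clear load.
- **Sideways force:** About 2 to 5 N acted on the pod while I pressed, but it did not move.
- **Aiming error:** The first aim over the keys was about 4 mm off because the arm was still settling when I took the picture. I corrected it before touching the keys.

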